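# Change over the plugs of the air manifold

### The arm

A 7-joint arm with a two-finger parallel gripper is mounted at the origin on a cart in front of the work surface, level with it; the furniture and walls round the work are solid. World frame = base frame: x ahead of the robot, y to its left, z up, the work surface at z = 0. Lengths are in m, angles in rad, forces in N, time in s.
With the tool pointing down it reaches from about 0.4 to 0.85 m from the base axis. Payload 10.4 kg.
Tool frame: the origin (TCP) lies at the very end of the fingers, on their centre line; the grasp point (between the pads) lies 19 mm behind it (r.pinch_z is the distance from the TCP to the grasp point, in m); z points along the fingers, y is the line along which they close (so a half turn about z gives the same grasp; the last joint's range is limited). The gripper opens to 87 mm and grips with 3 to 60 N. Pads are 19 mm wide; open, the fingers measure 117 mm over their backs; the gripper's body (75 mm by 190 mm) begins 51 mm behind the grasp point.
Start: joints at [-0.023, 0.332, -0.065, 1.46, 0.022, 1.35, -0.088], TCP at [0.625, 0, 0.223] pointing down, gripper open.
Joint ranges: [-2.6, 2.6], [-0.5, 2.12], [-1.47, 1.34], [0.16, 2.42], [-1.27, 4.41], [0.06, 2.06], [-2.6, 2.6]. Speed limits (rad/s): [2.22, 2.22, 2.79, 2.79, 3.14, 3.14, 3.14].

### API

Orientations are given as a unit quaternion [x, y, z, w].
In Python, from bench import sensors, vision, r gives the robot as it stands.
- The arm moves only by the shell command python3 -m crank 'ROWS' [OPENING] [FORCE]. ROWS is JSON, a list of rows, each a list of 2 entries, a list of its own where there are three numbers: the shift along the tool's x, y, z normalised to -1 to 1, where 1 is 3 cm, then the turn about the tool's z normalised to -1 to 1, where 1 is 8 degrees. A call has 1 to 12 rows; each row shifts and turns the commanded pose from where the row before left it, along the tool's axes as they then stand; what a row does not reach is not made up. A row lasts 1/8 s, in which the tool goes at most 62.5 mm and 10.7 degrees, less where a joint would pass 70% of its speed; a pose out of reach is approached as far as the arm can. A call with a number of a shift or a turn outside -1 to 1 is refused whole. A call with a gripper value outside its range is refused whole. OPENING is the opening, from 0 (shut) to 1 (fully open), set as the call begins (- or left out, the last holds). The fingers move at their own pace and stop on an object; FORCE is the grip in N (left out, the last holds). Time passes only in rows, so rows that do not move let the fingers close. It gives the time, the measured TCP pose, the force, the opening and the grip force at its end, in the units of the state.
- sensors.read_state(): the state, without advancing time (a new reading comes with each control period).
- vision.camera(name): name is "scene" or "side" or "wrist"; returns the picture (420x560x3 uint8, red, green, blue); there is no depth.
- vision.camera_model(name): a dict with "vertical_fov" (degrees; the focal length in pixels is half the picture's height over the tangent of half this angle, whatever the lens; pixels are square), "cx", "cy" (the principal point, pixels), "camera_from_world" (4x4, takes a point from world to camera coordinates); the wrist camera has in their place "hand_eye" (4x4, takes a point from camera to tool coordinates, whose origin is the TCP and whose axes are the flange's). Camera axes: x right, y down, z forward; pixel columns grow to the right and rows downward; lengths in m; the calibration is good to about 2 mm. The wrist camera is an equidistant fisheye: a pixel r from the principal point sees the ray r / f radians off the axis. A picture is of the moment at which its call begins: read the wrist's pose just before it. camera_model takes no time and is no camera call.
- r.close_job(): hands the job in; it is judged then, once.
The state is a dict: "time": time; "joint_positions": joint angles; "joint_vel": joint speeds; "joint_torque": joint torques, N m; "ee_pos": TCP position; "eef_rot": TCP orientation; "ft_force": force on the tool from outside, world axes, zero at the start; "torque": the same for the moment, N m; "width": finger opening in m; "grip_force": force on a finger pad.
Only numpy, scipy, OpenCV 4.12 (cv2) and the standard library are available. Lean on these libraries where they do the work, as an engineer would, in place of code of your own. Each camera call takes 0.05 s, during which the arm holds its last target. There are 200 camera calls.

### The job

Change over the outlets of the air manifold: free the red plug, which is locked in its coupling, by pressing that coupling's grey release collar fully in so that the plug pops up, then lift it out and lay it in the yellow tray without dropping it. Push the green plug, which stands unlatched in the other coupling, down past the grip until it locks, and leave it locked. Leave the other things on the bench where they are.

Things in the scene. Friction and masses are not known exactly. Their poses are not given: they have to be found in the camera images.
- manifold: aluminium air manifold fixed to the bench, 70 mm (its x) by 242 mm (its y, over the feet), 46 mm high, two upright couplings on top at y = +60 mm (coupling 1) and -60 mm (coupling 2); origin at the centre of its underside, z up. Coupling 1 holds the red plug, coupling 2 the green; the manifold may be turned any way round
- port1 (a point): centre of the top face of coupling 1's unpressed collar, on the coupling's axis, 61 mm above the bench; fixed to the manifold. Jaws inside hold the plug's neck; when the collar opens them an ejector spring (2 to 4 N) lifts the plug about 17 mm and keeps it standing there, loose, to be pulled straight up (40 mm more and it is clear)
- port2 (a point): the same for coupling 2
- collar1 (a joint): how far coupling 1's release collar is pressed down, m: 0 at rest, 0.007 fully in. Flat grey ring round the plug, 60 mm across, 6 mm thick, 19 mm hole. Springs back when let go; takes 5 to 9 N anywhere on its top face, also on both sides of the plug at once with two parted fingertips. The jaws let go at about 0.005 to 0.006: press to the stop
- collar2 (a joint): the same for coupling 2
- red_plug_grip (a point): centre of the red plug's round grip, 18 mm in diameter and 18 mm long; z along the plug to its cap. Hexagonal cap on top, 22 mm across flats, 6 mm thick. Below the grip 54 mm of 16 mm steel stem with a neck and conical nose: the tip is 64 mm below this point. 78 mm long, 0.06 kg. Locked at the start: this point is 75 mm above the bench; popped up, 92 mm
- red_plug_cap (a point): centre of the flat top of the red plug's cap, 14 mm above the centre of its grip; about 89 mm above the bench when locked (28 mm over the collar's top), 106 mm when popped up
- green_plug_grip (a point): centre of the green plug's grip; the same shape as the red plug. At the start it stands unlatched in its coupling, this point about 92 mm above the bench; locked, it stays down at about 75 mm
- green_plug_cap (a point): centre of the flat top of the green plug's cap, about 106 mm above the bench at the start. Pressed down here by about 19 mm (about 10 N; it meets the bottom 1 to 2 mm deeper) the jaws snap in over the plug's head and it locks; let go, it rises 1 to 3 mm and stays. Not pushed far enough, it springs up again
- tray: yellow open parts tray with a black mat, fixed to the bench, 160 mm (its x) by 190 mm (its y), walls 25 mm high and 4 mm thick, floor 4 mm thick; origin at the centre of its underside. A plug set down in it on its nose simply tips over and lies
- setting_ring2: plain pale steel ring, 49 mm across, 17 mm high, lying flat between the manifold and the tray; origin at its underside
- caliper: caliper fixed flat on the bench, 74x232x15 mm, at the right; origin at its underside
- screwdriver: red-handled screwdriver fixed flat on the bench, 27x204x23 mm, at the left; origin at its underside
- mug: white spotted mug, fixed to the bench, 82x117x91 mm, at the back left; origin at its underside
- centre_cap2: black round wheel centre cap, fixed to the bench, 60 mm across, 14 mm high, at the right; origin at its underside
- torch: black torch lying flat, 32x118x32 mm, at the left; origin at its underside
Things that resemble listed ones, but are neither listed nor needed, are in the scene too. What is meant by the part that bears green_plug_grip is not brown, and is the smaller of those in its own colour.

How it is judged:
By the outcome, as a careful person would: the job done as asked, in the order asked, and still so for the second after the job is handed in, with the robot touching nothing.
It also fails if it takes over 67 s, if anything falls off the work surface, if the arm or the gripper's body presses on something with over 40 N, if the wrist force passes 120 N, or if a joint passes its speed limit or range.

## Working session

There is one attempt and no reset: what is moved stays moved. The work goes in short steps, Python scripts to look and compute and a shell command to move; the robot and the scene stay as the last step left them, time stands still between calls to the robot, and variables do not carry over. Pictures are saved under pics/ and viewed, at most 14 in all, crops included, and the job is handed in when it is done.

```bash
ls; mkdir -p pics; python3 - <<'E'
from bench import sensors, vision, r
import cv2, numpy as np
print(sensors.read_state())
for n in ("scene","side","wrist"):
    im=vision.camera(n); cv2.imwrite(f"pics/{n}0.png",im[:,:,::-1])
    m=vision.camera_model(n); print(n,{k:np.round(v,4).tolist() for k,v in m.items() if not isinstance(v,str)})
E
```

```text
pics
{'time': 0.0, 'joint_positions': array([-0.02262515,  0.33291757, -0.06470815,  1.46096117,  0.02161186,
        1.34988547, -0.08847162]), 'joint_vel': array([-0.00088266,  0.00131062,  0.00207119, -0.00053619, -0.00034069,
        0.00165629, -0.00087605]), 'joint_torque': array([-1.20520472e-04, -6.23245955e+01,  2.44190963e-02, -3.89891267e+01,
       -6.13984605e-02,  3.97891912e-02,  1.87085252e-04]), 'ee_pos': array([6.24606048e-01, 1.03374644e-05, 2.21715950e-01]), 'eef_rot': array([ 7.07076446e-01,  7.07136730e-01, -5.48032345e-04, -4.93892747e-04]), 'ft_force': array([-0.45705178,  0.72302113,  0.11744619]), 'torque': array([ 0.00473233, -0.05741188,  0.03333603]), 'grip_force': 0.0, 'width': 0.08712559516014706}
scene {'vertical_fov': 44.0643, 'cx': 277.5251, 'cy': 211.6309, 'camera_from_world': [[0.4898, -0.8718, -0.011, -0.2826], [-0.558, -0.3037, -0.7723, 0.3407], [0.6699, 0.3844, -0.6352, 1.2204], [0.0, 0.0, 0.0, 1.0]]}
side {'vertical_fov': 52.3652, 'cx': 276.9488, 'cy': 211.106, 'camera_from_world': [[0.9953, -0.097, 0.0066, -0.5139], [-0.0515, -0.5833, -0.8106, 0.0624], [0.0824, 0.8064, -0.5856, 1.2146], [0.0, 0.0, 0.0, 1.0]]}
wrist {'vertical_fov': 65.7065, 'cx': 284.9531, 'cy': 212.2924, 'hand_eye': [[-0.0002, -0.9686, -0.2485, 0.0676], [1.0, -0.0001, -0.0004, -0.001], [0.0004, -0.2485, 0.9686, -0.1635], [0.0, 0.0, 0.0, 1.0]]}
```

View pics/scene0.png

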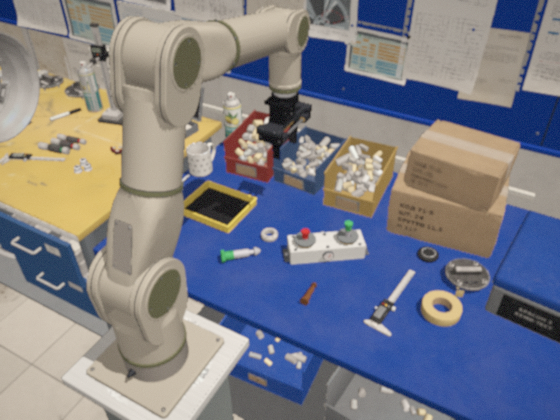

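View pics/wrist0.png

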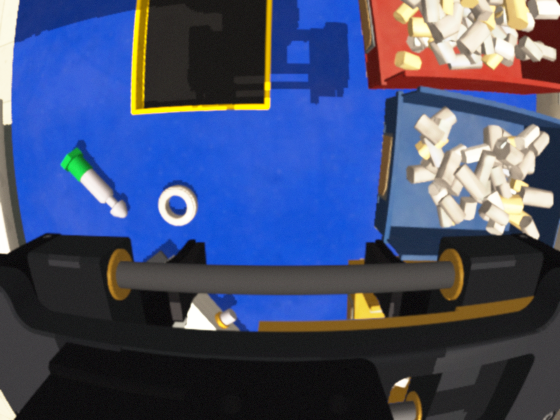

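The scene view shows the manifold at about (327,246), with the red cap at (306,233) and the green cap at (348,224). The tray is at (220,205), the ring at (269,235), and a larger green decoy plug lies at (238,255). The wrist view shows the tray, ring and decoy, and the gripper hides the manifold.

```bash
python3 - <<'E'
import cv2, numpy as np
a=cv2.imread("pics/scene0.png")[170:330,180:420]; b=cv2.imread("pics/side0.png")
cv2.imwrite("pics/c1.png",cv2.resize(a,None,fx=3.3,fy=3.3,interpolation=cv2.INTER_CUBIC))
E
```

```text
(no output)
```

View pics/c1.png

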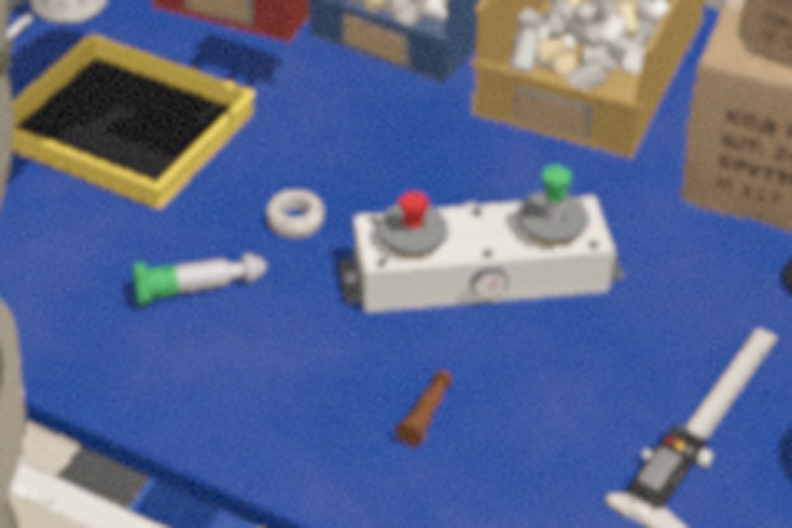

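View pics/side0.png

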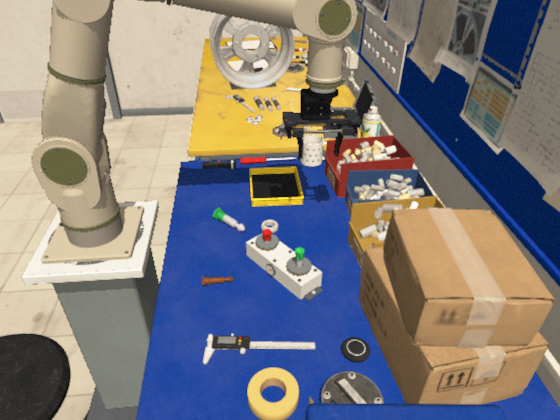

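The side view shows the red cap at (266,236), the green cap at (300,254) and the tray at (276,186). I'll triangulate the coloured blobs.

```bash
cat > h.py <<'E'
import cv2, numpy as np
from bench import sensors, vision
from scipy.optimize import least_squares
from scipy.spatial.transform import Rotation as R
def P(n,X):
    m=vision.camera_model(n); f=210/np.tan(np.radians(m["vertical_fov"])/2)
    X=np.atleast_2d(X); c=X@np.array(m["camera_from_world"])[:3,:3].T+np.array(m["camera_from_world"])[:3,3]
    return np.c_[m["cx"]+f*c[:,0]/c[:,2], m["cy"]+f*c[:,1]/c[:,2]]
def wray(u,v,s):
    "wrist pixel -> ray origin, direction in world"
    m=vision.camera_model("wrist"); f=210/np.tan(np.radians(m["vertical_fov"])/2)
    d=np.array([u-m["cx"],v-m["cy"]]); rr=np.hypot(*d); t=rr/f
    c=np.array([*(d/max(rr,1e-9)*np.sin(t)),np.cos(t)]); H=np.array(m["hand_eye"])
    W=R.from_quat(s["eef_rot"]).as_matrix()
    return s["ee_pos"]+W@H[:3,3], W@H[:3,:3]@c
def wplane(u,v,z,s):
    o,d=wray(u,v,s); return o+d*(z-o[2])/d[2]
def blobs(im,col,amin=12):
    h=cv2.cvtColor(im,cv2.COLOR_BGR2HSV); H,S,V=h[...,0].astype(int),h[...,1],h[...,2]
    c={"red":(np.minimum(H,180-H)<7),"green":(abs(H-65)<18),"yellow":(abs(H-27)<5)}[col]
    m=(c&(S>150)&(V>70)).astype(np.uint8)
    n,_,st,ce=cv2.connectedComponentsWithStats(m)
    return [(ce[i].round(1).tolist(),st[i].tolist()) for i in range(1,n) if st[i,4]>=amin]
E
python3 - <<'E'
from h import *
for n in("scene","side"):
    im=cv2.imread(f"pics/{n}0.png")
    for c in("red","green","yellow"): print(n,c,[b for b in blobs(im,c) if b[0][1]>150][:8])
E
```

```text
scene red [([265.6, 168.8], [253, 150, 20, 30, 186]), ([230.8, 164.5], [227, 159, 10, 13, 77]), ([305.0, 232.7], [302, 229, 7, 9, 50])]
scene green []
scene yellow [([215.8, 192.8], [185, 183, 68, 23, 299]), ([203.9, 219.8], [185, 210, 44, 21, 143])]
side red [([363.7, 159.2], [325, 136, 89, 61, 1784]), ([252.6, 160.1], [240, 157, 26, 7, 140]), ([266.6, 234.2], [263, 229, 9, 12, 78])]
side green [([218.2, 213.8], [213, 208, 13, 13, 95]), ([299.3, 252.5], [295, 247, 10, 13, 85])]
side yellow [([275.4, 187.0], [250, 167, 53, 39, 807])]
```

```bash
python3 - <<'E'
from h import *
def tri(a,b): 
    f=lambda X:np.r_[P("scene",X)[0]-a,P("side",X)[0]-b]
    s=least_squares(f,[.6,0,.08]); return s.x.round(4),s.fun.round(2)
print("red",tri([305,232.7],[266.6,234.2])); print("green",tri([348.8,225],[299.3,252.5]))
s=sensors.read_state()
# tray corners near rim in wrist (rim z .025): near-left, near-right ; ring; 
for p,z in (((134,113),.025),((269,108),.025),((178,205),.017),((70,160),.01)): print(p,wplane(*p,z,s).round(4))
def pl(n,uv,z): return least_squares(lambda X:P(n,[X[0],X[1],z])[0]-uv,[.6,0]).x.round(4)
for p in ((250,171),(300,169),(303,203),(252,205)): print("side tray",pl("side",p,.025))
print("tray ctr",pl("side",(276,187),.02))
E
```

```text
red (array([ 0.4753, -0.1453,  0.079 ]), array([ 0.04,  0.16,  0.06, -0.14]))
green (array([ 0.5445, -0.2444,  0.0973]), array([-0.09, -0.31, -0.11,  0.25]))
(134, 113) [0.4457 0.0957 0.025 ]
(269, 108) [0.6059 0.0928 0.025 ]
(178, 205) [ 0.4942 -0.0179  0.017 ]
(70, 160) [0.3325 0.0443 0.01  ]
side tray [0.4501 0.2661]
side tray [0.6214 0.2649]
side tray [0.6018 0.0613]
side tray [0.4468 0.0643]
tray ctr [0.5293 0.166 ]
```

```bash
python3 - <<'E'
from h import *
def pl(n,uv,z): return least_squares(lambda X:P(n,[X[0],X[1],z])[0]-uv,[.6,0]).x.round(3)
print("box corner",pl("side",(362,290),0),pl("scene",(389,232),0),"box near corner", pl("side",(383,385),0))
print("bin yellow",pl("scene",(325,205),0),pl("side",(350,255),0),"top",pl("side",(349,218),.08))
print("ring",pl("side",(269,226),.017), pl("scene",(269.5,234),.017))
E
python3 -m crank '[[[-0.97,-0.4,0],0],[[-0.97,-0.4,0],0],[[-0.97,-0.4,0],0],[[-0.97,-0.4,0],0],[[-0.97,-0.4,0],0],[[-0.97,-0.4,0],0],[[-0.97,-0.4,0],0],[[-0.97,-0.4,0],0],[[-0.97,-0.4,0],0],[[-0.5,-0.4,0],0],[[0,0,0],0]]' 0.4 20
python3 - <<'E'
from h import *
s=sensors.read_state(); im=vision.camera("wrist")[:,:,::-1].copy(); cv2.imwrite("pics/w1.png",im)
np.savez("s1.npz",ee_pos=s["ee_pos"],eef_rot=s["eef_rot"]); print(s["ee_pos"],s["width"])
for c in("red","green","yellow"): print(c,blobs(im,c,40))
E
```

```text
box corner [ 0.697 -0.285] [ 0.678 -0.325] box near corner [ 0.673 -0.537]
bin yellow [ 0.704 -0.102] [ 0.698 -0.157] top [ 0.701 -0.098]
ring [ 0.49  -0.033] [ 0.483 -0.026]
time: 1.52
ee_pos: [0.5042, -0.2777, 0.2225]
eef_rot: [0.708, 0.706, -0.0, -0.0]
ft_force: [0.3, -0.1, 0.3]
width: 0.035
grip_force: 0.0
[ 0.50417608 -0.27767569  0.2225122 ] 0.0350004985839631
red [([252.5, 61.9], [239, 50, 27, 25, 508])]
green [([334.4, 169.4], [322, 157, 27, 26, 443])]
yellow [([515.3, 26.9], [500, 23, 34, 9, 73]), ([547.3, 35.1], [535, 32, 25, 8, 49]), ([486.0, 117.2], [468, 39, 51, 136, 2256]), ([538.6, 160.1], [524, 153, 32, 13, 268]), ([523.7, 186.7], [507, 185, 36, 5, 91])]
```

View pics/w1.png

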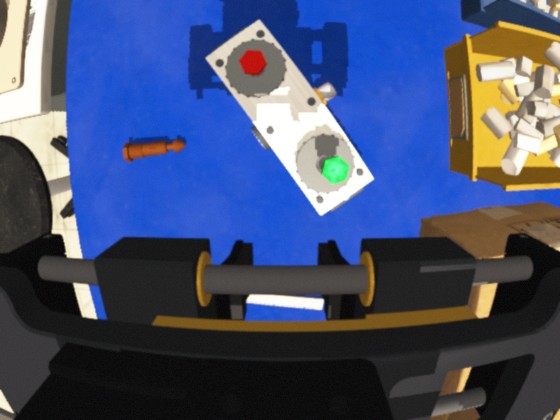

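The close view shows the red cap at (252,62) on a collar centred near (255,68), and the green cap at (334,169) on a collar near (326,163). The box on the right is at x ≥ 0.67.

```bash
python3 - <<'E'
from h import *
s=np.load("s1.npz")
for n,p,z in (("redcap",(252.5,61.9),.089),("redcollar",(255.5,68),.061),("greencap",(334.4,169.4),.106),("greencollar",(326,163),.061)): print(n,wplane(*p,z,s).round(4))
E
```

```text
redcap [ 0.474  -0.1458  0.089 ]
redcollar [ 0.4742 -0.1462  0.061 ]
greencap [ 0.5462 -0.2434  0.106 ]
greencollar [ 0.5444 -0.2424  0.061 ]
```

```bash
python3 -m crank '[[[0.88,-0.2,0],0],[[0.88,-0.2,0],0],[[0.88,-0.2,0],0],[[0.88,-0.2,0],0],[[0.88,-0.2,0],0],[[0,0,0.75],0],[[0,0,0.75],0],[[0,0,0.75],0],[[0,0,0.75],0],[[0,0,0],0],[[0,0,0],0]]' 0.4 20
python3 - <<'E'
from h import *
for n in("scene","side"):
    cv2.imwrite(f"pics/{n}2.png",vision.camera(n)[:,:,::-1])
b=cv2.resize(cv2.imread("pics/side2.png")[160:300,200:350],None,fx=4,fy=4,interpolation=2);a=cv2.resize(cv2.imread("pics/scene2.png")[170:270,260:310],None,fx=4,fy=4)
cv2.imwrite("pics/c2.png",b)
E
```

```text
time: 2.95
ee_pos: [0.4757, -0.1441, 0.1335]
eef_rot: [0.707, 0.708, 0.0, 0.0]
ft_force: [-0.3, -0.2, 1.1]
width: 0.0347
grip_force: 0.0
```

View pics/c2.png

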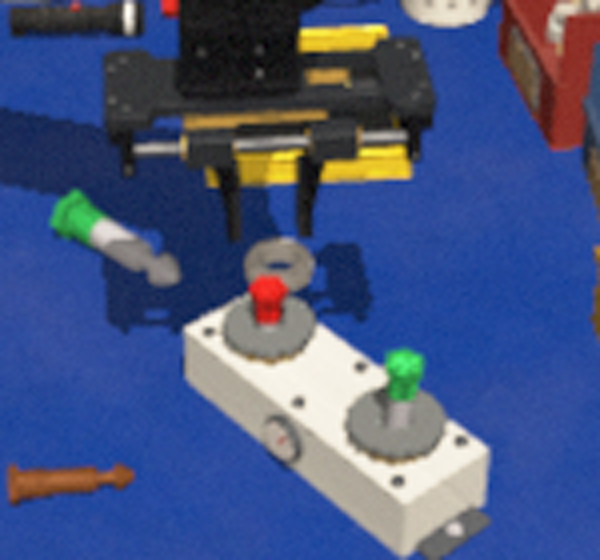

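Both fingertips, at about (235,238) and (305,235), straddle the red cap at (269,288). I'll descend around it and press.

```bash
python3 -m crank '[[[-0.05,-0.04,0.5],0],[[0,0,0.5],0],[[0,0,0.5],0],[[0,0,0.4],0],[[0,0,0.2],0],[[0,0,0.2],0],[[0,0,0],0]]'; python3 -m crank '[[[0,0,0.1],0],[[0,0,0.1],0],[[0,0,0.1],0],[[0,0,0.1],0],[[0,0,0],0],[[0,0,0],0]]'
python3 - <<'E'
from h import *
print(blobs(vision.camera("side")[:,:,::-1].copy(),"red"),sensors.read_state()["ft_force"])
E
```

```text
time: 3.92
ee_pos: [0.4737, -0.1463, 0.0633]
eef_rot: [0.707, 0.707, -0.0, -0.0]
ft_force: [-0.7, -1.3, -0.2]
width: 0.0346
grip_force: 0.0
time: 4.68
ee_pos: [0.4744, -0.1465, 0.0542]
eef_rot: [0.707, 0.707, 0.0, 0.001]
ft_force: [-12.4, 3.6, 32.6]
width: 0.0347
grip_force: 15.9
[([311.7, 119.5], [308, 115, 8, 11, 41]), ([362.6, 158.7], [325, 136, 89, 61, 1868]), ([243.9, 160.5], [240, 158, 8, 6, 43]), ([266.4, 229.9], [262, 226, 10, 10, 70])] [-12.53600098   3.56838424  31.1454956 ]
```

The collar is at its stop and the cap has risen. I'll rise to grip height and check.

```bash
python3 -m crank '[[[0,0,-0.3],0],[[0,0,-0.3],0],[[0,0,0],0]]'
python3 - <<'E'
from h import *
im=vision.camera("side")[:,:,::-1].copy()
print(blobs(im,"red")[-1])
cv2.imwrite("pics/c3.png",cv2.resize(im[190:290,220:340],None,fx=4,fy=4,interpolation=2))
E
```

```text
time: 5.1
ee_pos: [0.4743, -0.1465, 0.0701]
eef_rot: [0.707, 0.707, 0.0, 0.001]
ft_force: [-0.5, -0.4, -0.1]
width: 0.0346
grip_force: 0.0
([265.1, 229.1], [260, 224, 10, 12, 80])
```

View pics/c3.png

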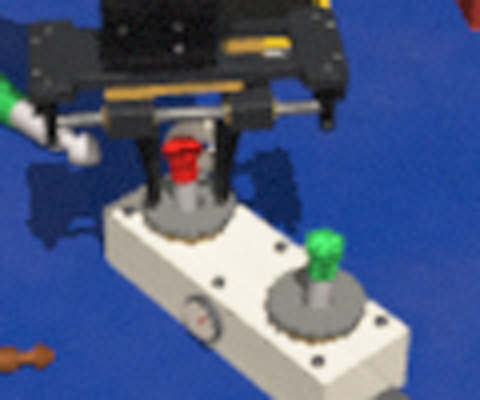

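The red plug has popped up: its cap is at (183,148) and the bare stem shows between the fingers. I'll grip and lift.

```bash
python3 -m crank '[[[0,-0.03,0],0],[[0,0,0],0],[[0,0,0],0],[[0,0,0],0],[[0,0,0],0]]' 0 20; python3 -m crank '[[[0,0,-0.2],0],[[0,0,-0.4],0],[[0,0,-0.5],0],[[0,0,-0.5],0],[[0,0,-0.5],0],[[0,0,-0.7],0],[[0,0,-0.7],0],[[0,0,0],0],[[0,0,0],0]]'
python3 - <<'E'
from h import *
s=sensors.read_state(); im=vision.camera("wrist")[:,:,::-1].copy(); cv2.imwrite("pics/w4.png",im)
side=vision.camera("side")[:,:,::-1].copy(); cv2.imwrite("pics/s4.png",side); print(blobs(side,"red")[-1])
for n in("yellow",): print([b for b in blobs(im,n,40)])
print(s["ee_pos"],blobs(cv2.imread("pics/side0.png"),"yellow",30)[-1])
cv2.imwrite("pics/c4.png",np.vstack([cv2.resize(im,(400,300)),cv2.resize(side[170:290,200:360],(400,300),interpolation=2)]))
E
```

```text
time: 5.78
ee_pos: [0.4729, -0.1464, 0.0695]
eef_rot: [0.707, 0.707, 0.0, 0.0]
ft_force: [-0.9, -1.0, -0.2]
width: 0.0223
grip_force: 19.8
time: 6.9
ee_pos: [0.4726, -0.1463, 0.1741]
eef_rot: [0.707, 0.707, -0.0, -0.0]
ft_force: [0.1, 0.7, -1.1]
width: 0.0219
grip_force: 19.8
([265.3, 194.4], [261, 189, 10, 13, 99])
[([524.5, 173.5], [514, 163, 24, 30, 355]), ([524.0, 214.8], [510, 194, 33, 38, 558])]
[ 0.4726164  -0.14628076  0.17410718] ([275.4, 187.0], [250, 167, 53, 39, 807])
```

View pics/c4.png

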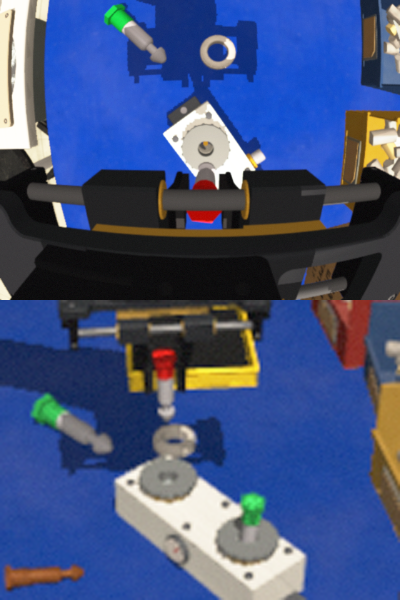

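The red plug is held upright and clear. In the lower view its cap is at (163,365) with the nose hanging free, and coupling 1 is empty. Next I'll carry it over the tray and check the tray position from there.

```bash
python3 -m crank '[[[0.5,0.1,0],0],[[0.9,0.16,0],0],[[0.9,0.16,0],0],[[0.9,0.16,0],0],[[0.9,0.16,0],0],[[0.9,0.16,0],0],[[0.9,0.16,0],0],[[0.9,0.16,0],0],[[0.9,0.16,0],0],[[0.9,0.16,0],0],[[0.9,0.16,0],0],[[0.35,0.1,0],0]]'; python3 -m crank '[[[0,0,0],0],[[0,0,0.5],0],[[0,0,0.5],0],[[0,0,0.5],0],[[0,0,0],0]]'
python3 - <<'E'
from h import *
s=sensors.read_state(); im=vision.camera("wrist")[:,:,::-1].copy(); cv2.imwrite("pics/w5.png",im); np.savez("s5.npz",ee_pos=s["ee_pos"],eef_rot=s["eef_rot"])
side=vision.camera("side")[:,:,::-1].copy()
cv2.imwrite("pics/c5.png",np.vstack([cv2.resize(im,(400,300)),cv2.resize(side[110:230,200:360],(400,300),interpolation=2)]))
E
```

```text
time: 8.5
ee_pos: [0.5263, 0.1518, 0.1742]
eef_rot: [0.706, 0.708, -0.0, -0.0]
ft_force: [0.4, -1.0, -1.5]
width: 0.0221
grip_force: 19.8
time: 9.12
ee_pos: [0.5259, 0.1485, 0.1278]
eef_rot: [0.707, 0.707, -0.001, -0.001]
ft_force: [0.2, -0.1, -1.9]
width: 0.0217
grip_force: 19.8
```

View pics/c5.png

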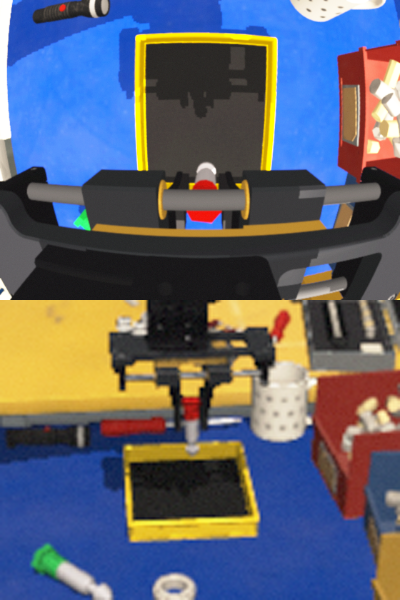

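The plug hangs centred left to right over the tray. The far rim is at about (290,51) in full-size wrist pixels. I'll get its y coordinate.

```bash
python3 - <<'E'
from h import *
s=np.load("s5.npz")
for p in ((190,49),(290,50),(388,52),(196,235),(376,235)): print(wplane(*p,.025,s).round(4))
E
```

```text
[0.4454 0.2884 0.025 ]
[0.5287 0.2834 0.025 ]
[0.6108 0.2862 0.025 ]
[0.4457 0.1269 0.025 ]
[0.6051 0.127  0.025 ]
```

```bash
python3 -m crank '[[[0,0,0.6],0],[[0,0,0.6],0],[[0,0,0.6],0],[[0,0,0.5],0],[[0,0,0.2],0],[[0,0,0],0],[[0,0,0],0]]';  python3 -m crank '[[[0,0,0.06],0],[[0,0,0.06],0],[[0,0,0],0]]'
```

```text
time: 10.1
ee_pos: [0.5274, 0.1493, 0.0551]
eef_rot: [0.707, 0.707, 0.0, 0.0]
ft_force: [0.8, 0.1, -0.4]
width: 0.0221
grip_force: 19.8
time: 10.48
ee_pos: [0.5268, 0.1491, 0.0509]
eef_rot: [0.707, 0.707, -0.0, -0.0]
ft_force: [-0.7, -0.5, -0.2]
width: 0.0221
grip_force: 19.8
```

```bash
python3 -m crank '[[[0,0,0.06],0],[[0,0,0.06],0],[[0,0,0],0]]';  python3 -m crank '[[[0,0,0.05],0],[[0,0,0],0]]' 0 8
```

```text
time: 10.85
ee_pos: [0.5268, 0.1491, 0.0472]
eef_rot: [0.707, 0.707, -0.0, -0.0]
ft_force: [0.5, 0.2, -1.1]
width: 0.0219
grip_force: 19.8
time: 11.1
ee_pos: [0.5269, 0.1491, 0.0458]
eef_rot: [0.707, 0.707, -0.0, -0.0]
ft_force: [-0.1, -0.3, 0.0]
width: 0.0227
grip_force: 7.9
```

```bash
python3 -m crank '[[[0,0,0.04],0],[[0.26,0,0.04],0],[[0.26,0,0.06],0],[[0.24,0,0.08],0],[[0.24,0,0.12],0],[[0.21,0,0.15],0],[[0.21,0,0.17],0],[[0.12,0,0.12],0],[[0,0,0],0],[[0,0,0],0]]' 0 5
python3 - <<'E'
from h import *
im=vision.camera("wrist")[:,:,::-1].copy()
side=vision.camera("side")[:,:,::-1].copy()
cv2.imwrite("pics/c6.png",np.vstack([cv2.resize(im,(400,300)),cv2.resize(side[130:230,220:340],(400,300),interpolation=2)]))
E
```

```text
time: 12.35
ee_pos: [0.5268, 0.1949, 0.0223]
eef_rot: [0.707, 0.707, -0.0, 0.0]
ft_force: [0.5, 0.1, -1.0]
width: 0.0234
grip_force: 5.0
```

View pics/c6.png

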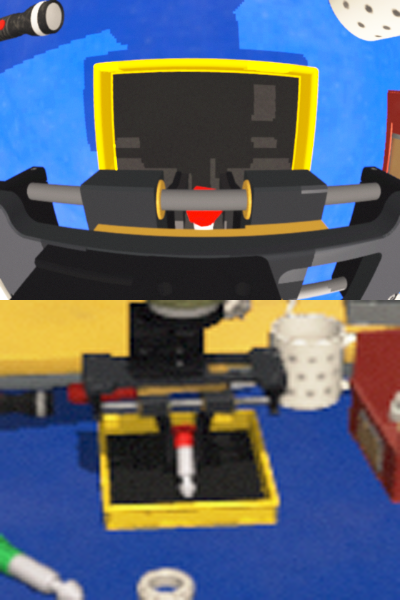

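The plug leans about 50° with its nose on the mat at (187,487) and its cap held at (183,435). I'll lower a bit more, then open gently and go up.

```bash
python3 -m crank '[[[0.12,0,0.12],0],[[0.12,0,0.16],0],[[0,0,0],0],[[0,0,0],0]]' 0 4; python3 -m crank '[[[0,0,0],0],[[0,0,0],0],[[0,0,0],0],[[0,0,0],0],[[0,0,0],0]]' 0.6; python3 -m crank '[[[0,0,-0.4],0],[[0,0,-0.7],0],[[0,0,-1],0],[[0,0,-1],0],[[0,0,-1],0],[[0,0,-1],0],[[0,0,-1],0],[[0,0,0],0]]'
python3 -m crank '[[[-0.9,0,0],0],[[-0.9,0,0],0],[[-0.9,0,0],0],[[-0.9,0,0],0],[[-0.9,0,0],0],[[-0.9,0,0],0],[[-0.9,0,0],0],[[-0.9,0,0],0],[[-0.9,0,0],0],[[-0.9,0,0],0],[[-0.9,0,0],0],[[-0.9,0,0],0]]' 0
python3 - <<'E'
from h import *
side=vision.camera("side")[:,:,::-1].copy(); s=sensors.read_state(); print(s["ee_pos"],blobs(side,"red")[-3:])
w=vision.camera("wrist")[:,:,::-1].copy()
cv2.imwrite("pics/c7.png",np.vstack([cv2.resize(w,(400,300)),cv2.resize(side[130:230,220:340],(400,300),interpolation=2)]))
E
```

```text
time: 12.95
ee_pos: [0.5269, 0.2025, 0.014]
eef_rot: [0.707, 0.707, -0.0, -0.0]
ft_force: [-0.5, -0.1, -1.0]
width: 0.0236
grip_force: 3.9
time: 13.58
ee_pos: [0.5269, 0.2025, 0.0141]
eef_rot: [0.707, 0.707, 0.0, 0.0]
ft_force: [-0.1, -0.2, 0.7]
width: 0.0514
grip_force: 0.0
time: 14.58
ee_pos: [0.5281, 0.2032, 0.2005]
eef_rot: [0.707, 0.707, 0.002, 0.001]
ft_force: [-0.6, -0.0, -1.4]
width: 0.0523
grip_force: 0.0
time: 16.08
ee_pos: [0.5265, -0.1222, 0.1968]
eef_rot: [0.707, 0.707, -0.0, -0.0]
ft_force: [0.7, -0.1, -0.2]
width: 0.0005
grip_force: 0.0
[ 0.52593801 -0.1266169   0.19671708] [([243.8, 160.6], [240, 158, 8, 6, 41]), ([261.9, 160.6], [258, 159, 8, 4, 27]), ([274.9, 180.5], [271, 178, 9, 6, 42])]
```

View pics/c7.png

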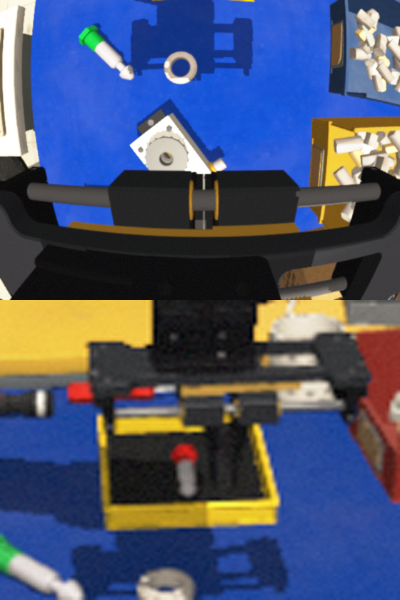

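The red plug lies flat in the tray, with its cap at (185,452) in the side crop and its nose toward (190,490). Now the green plug.

```bash
python3 -m crank '[[[-0.8,0.13,0],0],[[-0.8,0.13,0],0],[[-0.8,0.13,0],0],[[-0.8,0.13,0],0],[[-0.8,0.13,0],0],[[0,0,0.5],0],[[0,0,0.7],0],[[0,0,0.7],0],[[0,0,0.6],0],[[0,0,0],0],[[0,0,0],0],[[0,0,0],0]]' 0 10
python3 - <<'E'
from h import *
side=vision.camera("side")[:,:,::-1].copy(); print(sensors.read_state()["ee_pos"],blobs(side,"green"))
sc=vision.camera("scene")[:,:,::-1].copy()
cv2.imwrite("pics/c8.png",np.vstack([cv2.resize(sc[160:260,290:410],(400,300),interpolation=2),cv2.resize(side[190:290,240:360],(400,300),interpolation=2)]))
E
```

```text
time: 17.68
ee_pos: [0.5469, -0.2416, 0.123]
eef_rot: [0.707, 0.707, 0.0, 0.001]
ft_force: [0.5, -0.1, 0.2]
width: 0.0003
grip_force: 0.0
[ 0.54690701 -0.24162061  0.12290849] [([218.1, 213.8], [212, 208, 14, 13, 96]), ([300.6, 252.9], [296, 248, 10, 12, 89])]
```

View pics/c8.png

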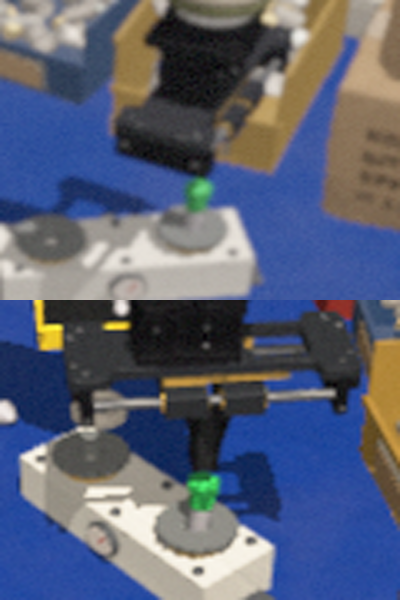

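The closed fingertips are right above the green cap, which is at (203,492) in the side crop. I'll press down.

```bash
python3 -m crank '[[[-0.06,-0.04,0.3],0],[[0,0,0.2],0],[[0,0,0.2],0],[[0,0,0.15],0],[[0,0,0.15],0],[[0,0,0],0]]'; python3 -m crank '[[[0,0,0.1],0],[[0,0,0.06],0],[[0,0,0],0],[[0,0,0],0]]'
```

```text
time: 18.52
ee_pos: [0.545, -0.2434, 0.0919]
eef_rot: [0.707, 0.707, -0.0, -0.0]
ft_force: [-2.6, -0.0, 2.8]
width: 0.0005
grip_force: 1.3
time: 19.02
ee_pos: [0.5451, -0.2433, 0.0872]
eef_rot: [0.707, 0.707, -0.0, -0.0]
ft_force: [-1.1, -0.5, 1.9]
width: 0.0005
grip_force: 1.1
```

```bash
python3 -m crank '[[[0,0,0.05],0],[[0,0,0.03],0],[[0,0,0],0],[[0,0,0],0]]'; python3 -m crank '[[[0,0,0.03],0],[[0,0,0.03],0],[[0,0,0],0],[[0,0,0],0]]'
```

```text
time: 19.52
ee_pos: [0.5454, -0.2434, 0.0857]
eef_rot: [0.707, 0.707, 0.0, 0.0]
ft_force: [-4.8, 0.9, 11.5]
width: 0.0005
grip_force: 5.2
time: 20.02
ee_pos: [0.5456, -0.2436, 0.0852]
eef_rot: [0.707, 0.707, 0.0, 0.001]
ft_force: [-9.6, 3.0, 21.3]
width: 0.0009
grip_force: 10.3
```

```bash
python3 -m crank '[[[0,0,-0.2],0],[[0,0,-0.5],0],[[0,0,-0.8],0],[[0,0,-1],0],[[0,0,-1],0],[[0,0,-1],0],[[0,0,0],0],[[0,0,0],0]]'
python3 - <<'E'
from h import *
side=vision.camera("side")[:,:,::-1].copy(); print(sensors.read_state(),blobs(side,"green"),blobs(side,"red"))
sc=vision.camera("scene")[:,:,::-1].copy()
print([P("side",[.5453,-.244,z])[0].round(1) for z in(.08,.0973)])
cv2.imwrite("pics/c9.png",np.vstack([cv2.resize(sc[160:260,290:410],(400,300),interpolation=2),cv2.resize(side[150:290,220:388],(400,300),interpolation=2)]))
E
```

```text
time: 21.02
ee_pos: [0.5451, -0.2431, 0.2177]
eef_rot: [0.707, 0.707, -0.0, -0.0]
ft_force: [-0.2, 0.6, -0.7]
width: 0.0005
grip_force: 0.0
{'time': 21.075, 'joint_positions': array([ 0.29664389,  0.27079108,  0.05635595,  1.55151864, -0.01565061,
        1.32102105,  0.35496941]), 'joint_vel': array([ 1.54377955e-03,  6.98139424e-03,  9.62875406e-04,  4.16608003e-03,
       -3.04807480e-05,  6.16932182e-04, -1.86187685e-03]), 'joint_torque': array([ 1.98026444e-02, -5.85568678e+01,  1.35344245e+00, -3.93929315e+01,
       -4.07854153e-02,  6.79217326e-02, -5.08494868e-04]), 'ee_pos': array([ 0.54484772, -0.24302937,  0.21718424]), 'eef_rot': array([ 7.07060477e-01,  7.07152782e-01, -2.29224128e-04, -6.09870923e-04]), 'ft_force': array([0.29281988, 0.28621967, 0.45648457]), 'torque': array([-0.00556715, -0.01238384, -0.03632054]), 'grip_force': 0.0, 'width': 0.0003861901546431635} [([218.3, 213.5], [213, 208, 13, 13, 103]), ([298.8, 258.2], [295, 253, 9, 12, 80])] [([371.1, 153.1], [325, 136, 89, 34, 1382]), ([251.1, 159.9], [241, 157, 25, 7, 117]), ([336.8, 179.9], [335, 177, 5, 6, 16]), ([275.2, 180.9], [271, 179, 9, 5, 32]), ([339.5, 191.5], [334, 187, 12, 10, 80])]
[array([299.2, 258.1]), array([299.5, 252.6])]
```

View pics/c9.png

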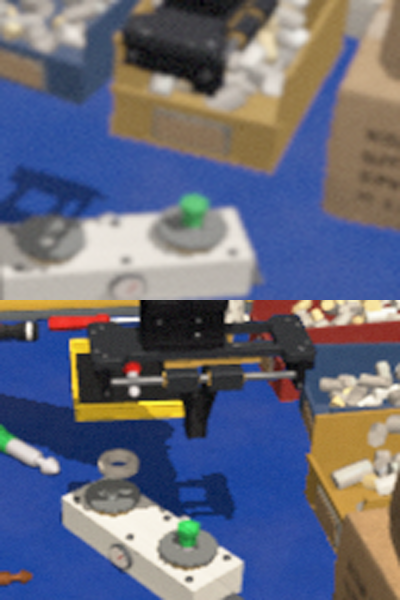

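The green plug is staying down: its cap at (188,533) matches the predicted locked pixel row of 258. The red plug lies in the tray at (132,375), and the ring, torch and decoys haven't moved. The arm is touching nothing, so I'll hand in.

```bash
python3 -c "
from bench import r; print(r.close_job())"
```

```text
the job is handed in; nothing more can be done
None
```

The job is handed in at about 21 s: the red plug was released and laid in the yellow tray, then the green plug was pressed down until it locked, and nothing else was touched.

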